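Sauce carrier round the pick-up rail

TASK

Slide the blue gate fully open, then push the sauce carrier by its red handle into the guide rail, round the bend and on until it is fully home against the grey stop with the green plunger pressed in; let go of it and leave the gate open. Keep the carrier down on the board the whole way, ease it along gently so that it never jams or is forced against the rails, and leave everything else on the counter alone.

Things in the scene. Friction and masses are not known exactly. Their poses are not given: they have to be found in the camera images.
- board: White board, 6 mm thick, fixed; origin on its underside below the guide bend's centre; it spans x -135..125, y -125..205 mm. It is the floor of a channel, 40 mm wide between steel walls 5 mm thick, tops 24 mm above the counter. Nominal centre line: from (-80, 33) along -y to (-80, 0), quarter bend of radius 80 about the origin to (0, -80), then +x to a grey stop, face nominally at x = 85.
- guide_mouth (a point): Board-top point at the nominal middle of the guide's flared mouth, (-80, 68) mm on the board: 68 mm wide here, narrowing to 40 at y = 33. Axes as the board's. The rails (walls, gate, stop and plunger) sit in slotted clamps, shifted up to 8 mm from nominal in board x and in y, not turned; board and guide points do not show this shift: see or feel it.
- guide_home (a point): Board-top point where the handle's axis nominally ends, (31, -80) mm on the board, axes as the board's; the stop is clamped up to 12 mm off along the lane, on top of the rails' shift, so home is felt: the front shoe meets the stop face, handle axis 54 mm before it. Never load the carrier against board and rails with more than 25 N, its weight of about 4 N included.
- carrier_handle (a point): Red round handle post of the loose sauce carrier (about 0.4 kg), 20 mm in diameter, 14 to 80 mm above the carrier's underside; point on its axis, 52 mm up. Carrier: two slick black round shoes (friction about 0.3), 36 mm in diameter, 36 mm apart in line, rear one under the handle, front one with a low steel cup (top 28 mm up). x: forward, handle to cup. Starts before the mouth; 2 mm play a side in the channel.
- gate (a joint): Blue gate across the channel between mouth and bend: 0 closed, 0.052 m fully open at its stop. Slides along board +x against about 2.5 N friction and stays; starts 0 to 6 mm open; channel clear from 0.044 m. Push its blue upright knob: round post 14 mm in diameter, 28 to 80 mm above the counter, closed nominally at (-45, 21) mm on the board, plus the rails' shift (up to 8 mm each way), plus the joint value in x.
- plunger (a joint): Green end plunger, a rod 11 mm in diameter standing 8 mm out of the stop face towards the arriving carrier: 0 = out, 0.008 m = flush with the face, the carrier touching it. It is stiff, takes about 6 N to push in, and stays where it is left. Its tail sticks out behind the stop.
- pepper_mill: small wooden pepper mill, 38 mm wide, 85 mm tall, loose on the board inside the bend; leave alone. Origin: centre of its underside as it stands
- ramekin: white china ramekin, 52 mm wide, 32 mm tall, loose on the board; leave alone. Origin: centre of its underside as it stands
- basket: brown bread basket, 210 mm wide, 85 mm tall, to the right; leave alone. Origin: centre of its underside as it stands
- pen_cup: green pen cup, 70 mm wide, 100 mm tall, to the right; leave alone. Origin: centre of its underside as it stands
- marker: grey marker pen, 130 mm long, lying at the left; leave alone. Origin: below its middle
- ketchup: red squeeze bottle, 60 mm wide, 170 mm tall, at the left; leave alone. Origin: centre of its underside as it stands
- mustard: yellow squeeze bottle, 60 mm wide, 170 mm tall, at the left; leave alone. Origin: centre of its underside as it stands
There are look-alikes about, which are no part of the job. What is shaped like the part that bears carrier_handle but purple is not meant.

How it is judged (in metres and radians):
On the way, in this order (a step that is already met when the one before it is completed fails the run):
1. the gate is open (past 44 mm) while the carrier still stands before it (value of joint gate above 0.044 m and y of carrier_handle in the frame of board above 0.075 m), for 0.2 s.
2. the carrier's handle is in the bend, on the board (x of carrier_handle in the frame of board between -0.085 and -0.035 m and y of carrier_handle in the frame of board between -0.085 and -0.025 m and z of carrier_handle in the frame of board below 0.068 m), for 0.1 s.
At the end, for the whole second after the job is handed in: The carrier stands upright and at rest on the board at the stop end (handle within 24 mm in x, 12 mm in y of its nominal home), the plunger is pressed in more than 5.5 of 8 mm with the carrier within 3.5 mm of its tip, and the gate is open past 42 mm (value of joint plunger above 0.0055 m and x of carrier_handle in the frame of plunger above 0.0195 m and x of carrier_handle in the frame of board between 0.007 and 0.055 m and y of carrier_handle in the frame of board between -0.092 and -0.068 m and z of carrier_handle in the frame of board below 0.063 m and angle between carrier_handle's own z axis and vertical below 0.08 rad and linear speed of carrier below 0.01 m/s and value of joint gate above 0.042 m); the robot touches nothing.
It fails at once if the carrier is pressed against board and rails with more than 25 N (contact force between carrier and board above 25 N).
It fails at once if the carrier is lifted more than 12 mm off the board (z of carrier_handle in the frame of board above 0.07 m).
It fails at once if a thing on the board beside the guide (pepper mill, ramekin) is moved more than 15 mm (distance of any of pepper_mill, ramekin from where it was at the start of the episode above 0.015 m).
It fails at once if another thing on the counter (basket, pen cup, marker, bottles) is moved more than 15 mm (distance of any of basket, pen_cup, marker, ketchup, mustard from where it was at the start of the episode above 0.015 m).
It also fails if it takes over 72 s, if anything falls off the work surface, if the arm or the gripper's body presses on something with over 40 N, if the wrist force passes 120 N, or if a joint passes its speed limit or range.

ROBOT

A 6-joint arm with a two-finger parallel gripper is mounted at the origin on the work surface. World frame = base frame: x ahead of the robot, y to its left, z up, the work surface at z = 0. Lengths are in mm, angles in degrees, forces in N, time in s.
With the tool pointing down it reaches from about 300 to 775 mm from the base axis. Payload 14.6 kg.
Tool frame: the origin (TCP) lies midway between the tips of the shut fingers; the grasp point (between the pads) lies 19 mm behind it (bot.grip_depth is the distance from the TCP to the grasp point, in mm); y points along the fingers, z is the direction in which the jaws open and shut, and the axes are right-handed (so a half turn about y gives the same grasp; the last joint's range is limited). The gripper opens to 94 mm and grips with 3 to 60 N. Pads are 16 mm wide; open, the fingers measure 119 mm over their backs; the gripper's body (75 mm by 177 mm) begins 78 mm behind the grasp point.
Start: joints at [61.616, 17.183, 87.147, -0, 75.671, -3.816], TCP at [228.675, 500.197, 205.446] pointing down, gripper open.
Joint ranges: [-173.82, 173.82], [-45.26, 126.66], [13.44, 144.39], [-59.66, 239.66], [0, 175.72], [-146.38, 146.38]. Speed limits (degrees/s): [127.2, 127.2, 147.25, 180, 180, 180].

INTERFACE

Orientations are given as a 3x3 rotation matrix whose columns are the frame's x, y, z axes.
In Python, from rig import get_obs, vision, job_done, finder, bot gives the robot as it stands.
- The arm moves only by the shell command python3 -m jog 'ROWS' [OPENING] [FORCE]. ROWS is JSON, a list of rows, each an object of numbers: "dx", "dy", "dz": the shift along the world's x, y, z normalised to -1 to 1, where 1 is 400 mm; "ax", "ay", "az": the turn, a rotation vector about the world's x, y, z normalised to -1 to 1, where 1 is 45 degrees. A call has 1 to 8 rows; each row shifts and turns the commanded pose from where the row before left it; what a row does not reach is not made up. A row lasts 1/8 s, in which the tool goes at most 62.5 mm and 10.7 degrees, less where a joint would pass 70% of its speed; a pose out of reach is approached as far as the arm can. A call with a number of a shift or a turn outside -1 to 1 is refused whole. A call with a gripper value outside its range is refused whole. OPENING is the gripper command: -1 is shut, 1 is fully open, values between are in proportion, set as the call begins (- or left out, the last holds). The fingers move at their own pace and stop on an object; FORCE is the grip in N (left out, the last holds). Time passes only in rows, so rows that do not move let the fingers close. It gives the time, the measured TCP pose, the force and the opening at its end, in the units of the state.
- get_obs(): the state, without advancing time (a new reading comes with each control period).
- vision.read_camera(name): name is "side" or "top" or "wrist"; returns the picture (384x512x3 uint8, blue, green, red); there is no depth.
- vision.get_calibration(name): a dict with "mtx" (3x3 intrinsics, pixels), "rvec" (rotation vector, rad) and "tvec" (3), from world to camera coordinates, as OpenCV has them; the wrist camera has in their place "mount" (4x4, takes a point from camera to tool coordinates, whose origin is the TCP and whose axes are the tool frame's). Camera axes: x right, y down, z forward; pixel columns grow to the right and rows downward; lengths in mm; the calibration is good to about 2 mm. A picture is of the moment at which its call begins: read the wrist's pose just before it. get_calibration takes no time and is no camera call.
- job_done(): hands the job in, once; it reports no verdict.
Trained networks look in the newest picture that a camera, given by its name, has taken for a name from the list of things; names that differ only in an ending like _2 or _b are one class to them, and where a whole thing is asked for, a point or a joint stands for the part that bears it (a point fixed in the world has none). Each returns a list of dicts, best first, with "p" (0 to 1); they miss things now and then, are a little off and sometimes report something else, mostly with a low value. They report only what shows in the picture. A call takes as long as a camera call. They do not tell look-alikes from the thing itself.
- finder.boxes_of(camera, name): "centre" ([x, y, z] in mm, in world coordinates, good to about 4 mm: the middle of the surface that is visible of it).
The state is a dict: "time": time; "q": joint angles; "joint_velocities": joint speeds; "joint_torque": joint torques, N m; "ee_pos": TCP position; "eef_rot": TCP orientation; "ft_force": force on the tool from outside, world axes, zero at the start; "ft_torque": the same for the moment, N m; "grip_width": finger opening in mm.
Only numpy, scipy, OpenCV 4.12 (cv2) and the standard library are available. Lean on these libraries where they do the work, as an engineer would, in place of code of your own. Each camera call takes 0.05 s, during which the arm holds its last target. There are 200 camera calls.

## Working session

There is one attempt and no reset: what is moved stays moved. The work goes in short steps, Python scripts to look and compute and a shell command to move; the robot and the scene stay as the last step left them, time stands still between calls to the robot, and variables do not carry over. Pictures are saved under pics/ and viewed, about 8 in all and at most 12, crops included, and the job is handed in when it is done.

```bash
ls; mkdir -p pics; python3 - <<'E'
from rig import *
import cv2
o=get_obs();print(o['time'],o['ee_pos'],o['eef_rot'],o['grip_width'],o['ft_force'])
a=vision.read_camera('top');cv2.imwrite('pics/top.png',a)
for n in ['board','carrier_handle','gate','plunger','pepper_mill','ramekin']:
    print(n,[(d['p'],d['centre']) for d in finder.boxes_of('top',n)][:3])
b=vision.read_camera('side');cv2.imwrite('pics/side.png',b)
for c in('top','side'):print(vision.get_calibration(c))
print(vision.get_calibration('wrist'))
E
```

```text
pics
0.0 [228.55987641 499.98522528 204.89148052] [[ 9.09467690e-01 -5.50787532e-04  4.15774240e-01]
 [-4.15774596e-01 -1.00461447e-03  9.09467139e-01]
 [-8.32303452e-05 -9.99999344e-01 -1.14266786e-03]] 93.79826107294805 [ 0.47025604 -0.15175415  0.74485258]
board [(0.66, [572.5, 75.2, 0.5])]
carrier_handle [(0.79, [354.3, 223.7, 27.9]), (0.78, [495.2, 154.5, 35.1]), (0.69, [340.7, 32.8, 32.9])]
gate [(0.45, [549.5, 51.9, 41.1])]
plunger [(0.71, [660.8, 207.7, 19.3]), (0.55, [718.8, -26.2, 17.5])]
pepper_mill [(0.71, [658.8, 104.1, 71.6]), (0.5, [658.9, 208.2, 20.2]), (0.47, [551.8, 51.5, 43.0])]
ramekin [(0.52, [661.7, 207.8, 22.9]), (0.2, [588.1, -509.6, 32.4])]
{'mtx': array([[388.79676233,   0.        , 255.6943017 ],
       [  0.        , 388.79676233, 192.38164218],
       [  0.        ,   0.        ,   1.        ]]), 'rvec': array([ 2.14526926, -2.12542783,  0.23830437]), 'tvec': array([ -27.56811253,  508.80659158, 1133.9834721 ])}
{'mtx': array([[490.63488289,   0.        , 252.33874962],
       [  0.        , 490.63488289, 186.74811597],
       [  0.        ,   0.        ,   1.        ]]), 'rvec': array([ 0.51236975, -2.72974202,  1.11099994]), 'tvec': array([ 482.94296068,  181.49264539, 1346.97200067])}
{'mtx': array([[264.5438036 ,   0.        , 256.64790141],
       [  0.        , 264.5438036 , 187.39343308],
       [  0.        ,   0.        ,   1.        ]]), 'mount': array([[ 7.47598086e-04,  9.69487937e-01,  2.45137881e-01,
        -7.09295929e+01],
       [-2.56929338e-04, -2.45137755e-01,  9.69488223e-01,
        -1.77543941e+02],
       [ 9.99999688e-01, -7.87770654e-04,  6.58253773e-05,
        -6.41394662e-01],
       [ 0.00000000e+00,  0.00000000e+00,  0.00000000e+00,
         1.00000000e+00]])}
```

```bash
python3 - <<'E'
import cv2
a=cv2.imread('pics/top.png');cv2.imwrite('pics/top_c.png',cv2.resize(a[110:330,110:400],None,fx=2.7,fy=2.7,interpolation=cv2.INTER_CUBIC))
E
```

```text
(no output)
```

View pics/top_c.png

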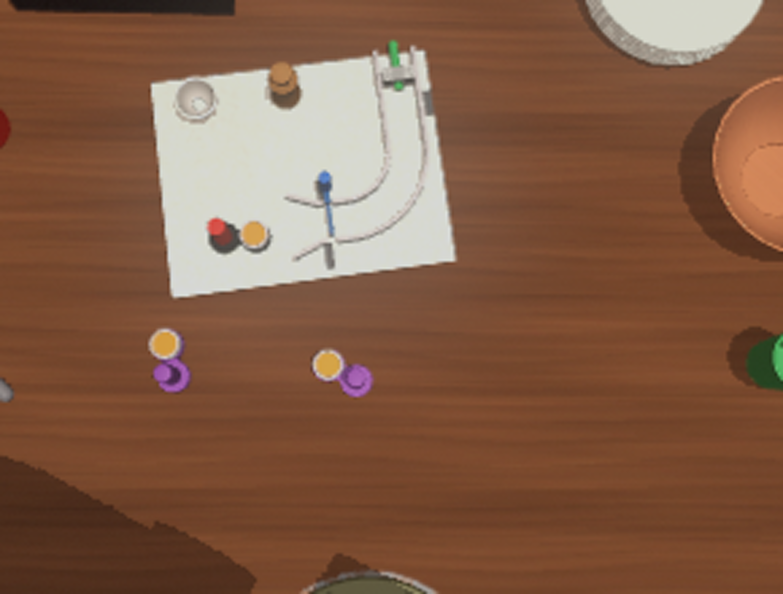

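View pics/side.png

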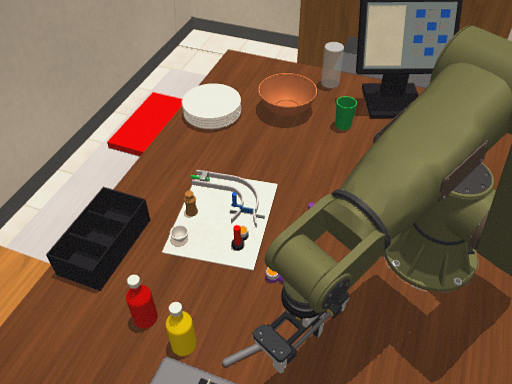

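The real red-handled carrier is on the board (crop 217,228). The two purple ones, at (170,375) and (357,380), are off the board and are the look-alikes. Next I'll fit the board pose and measure the handle and knob.

```bash
cat > h.py <<'E'
import numpy as np, cv2
from scipy.optimize import least_squares
from rig import *
def cam(name, o=None):
    c=vision.get_calibration(name)
    if name=='wrist':
        o=o or get_obs(); M=np.eye(4);M[:3,:3]=o['eef_rot'];M[:3,3]=o['ee_pos']
        T=np.linalg.inv(M@c['mount']); return c['mtx'],T[:3,:3],T[:3,3]
    return c['mtx'],cv2.Rodrigues(c['rvec'])[0],np.ravel(c['tvec'])
def proj(C,P):
    K,R,t=C; return cv2.projectPoints(np.float64(P).reshape(-1,1,3),cv2.Rodrigues(R)[0],t,K,None)[0][:,0]
def back(C,uv,z):
    K,R,t=C; o=-R.T@t; d=R.T@np.linalg.solve(K,[uv[0],uv[1],1]); return o+d*(z-o[2])/d[2]
B=lambda p,x,y: np.array([p[0]+x*np.cos(p[2])-y*np.sin(p[2]), p[1]+x*np.sin(p[2])+y*np.cos(p[2])])
def toB(p,w): 
    d=np.array(w[:2])-p[:2];c,s=np.cos(p[2]),np.sin(p[2]); return np.array([c*d[0]+s*d[1],-s*d[0]+c*d[1]])
def fitboard(C,img_uv):   # corners (-135,-125),(125,-125),(125,205),(-135,205)
    w=np.array([back(C,u,6)[:2] for u in img_uv]); k=[(-135,-125),(125,-125),(125,205),(-135,205)]
    r=least_squares(lambda p:np.ravel([B(p,*q)-v for q,v in zip(k,w)]),[w[:,0].mean(),w[:,1].mean()-40,0],x_scale=[1,1,.01])
    return r.x, r.fun
E
python3 - <<'E'
from h import *
C=cam('top'); a=cv2.imread('pics/top.png')
f=lambda x,y:(110+(x+.5)/2.7-.5,110+(y+.5)/2.7-.5)
hsv=cv2.cvtColor(a,cv2.COLOR_BGR2HSV)
m=((hsv[...,2]>170)&(hsv[...,1]<50)).astype(np.uint8); m[:,:160]=0;m[:,285:]=0;m[:125]=0;m[:,:]=cv2.morphologyEx(m,cv2.MORPH_CLOSE,np.ones((9,9)))
n,l,s,_=cv2.connectedComponentsWithStats(m);i=1+np.argmax(s[1:,4])
c=max(cv2.findContours((l==i).astype(np.uint8),0,1)[0],key=cv2.contourArea)
print(s[i],cv2.approxPolyDP(c,8,True)[:,0].tolist(), cv2.boxPoints(cv2.minAreaRect(c)))
uv=[f(456,261),f(424,51),f(151,83),f(173,298)];print(uv)
p,r=fitboard(C,uv);print(p,np.degrees(p[2]),r.round(1)); np.save('p.npy',p)
for nm,u,z in [('handle top',f(217,226),86),('cup',f(254,234),34),('knob top',f(324,177),80),('mill',f(282,68),91),('plunger tip',f(399,88),18)]:
    w=back(C,u,z);print(nm,w.round(1),toB(p,w).round(1))
for q in [(-80,68),(-80,33),(31,-80),(85,-80)]:print(q,B(p,*q).round(1))
E
```

```text
[ 166  127  113   93 8012] [[266, 129], [220, 134], [219, 149], [209, 136], [166, 141], [174, 219], [278, 206]] [[162.18001 141.26001]
 [266.76    126.32   ]
 [278.14    205.97998]
 [173.56    220.91998]]
[(278.5740740740741, 206.35185185185185), (266.7222222222222, 128.57407407407408), (165.61111111111111, 140.42592592592592), (173.75925925925924, 220.05555555555554)]
[5.89228452e+02 4.61363155e+01 1.42965279e-01] 8.191307099956497 [-0.2 -0.5  0.9 -0.9 -0.1  0.3 -0.7  1.1]
handle top [496.5 170.6  86. ] [-74.  136.4]
cup [497.6 135.8  34. ] [-77.9 101.8]
knob top [554.1  56.   80. ] [-33.3  14.8]
mill [675.6 104.7  91. ] [93.8 45.6]
plunger tip [678.6 -28.5  18. ] [ 77.9 -86.6]
(-80, 68) [500.4 102. ]
(-80, 33) [505.3  67.4]
(31, -80) [631.3 -28.6]
(85, -80) [684.8 -20.9]
```

```bash
R='{"dx":0.0455,"dy":-0.064,"az":-0.204}'; python3 -m jog '[{"dx":0.0455,"dy":-0.064,"az":-0.204},{"dx":0.0455,"dy":-0.064,"az":-0.204},{"dx":0.0455,"dy":-0.064,"az":-0.204},{"dx":0.0455,"dy":-0.064,"az":-0.204},{"dx":0.0455,"dy":-0.064,"az":-0.204},{"dx":0.0455,"dy":-0.064,"az":-0.204},{"dx":0.0455,"dy":-0.064,"az":-0.204},{"dx":0.0455,"dy":-0.064,"az":-0.204}]' -1 10
python3 -m jog '[{"dx":0.0455,"dy":-0.064,"az":-0.204,"dz":-0.014},{"dx":0.0455,"dy":-0.064,"az":-0.204,"dz":-0.014},{"dx":0.0455,"dy":-0.064,"az":-0.204,"dz":-0.014},{"dx":0.0455,"dy":-0.064,"az":-0.204,"dz":-0.014},{"dx":0.0455,"dy":-0.064,"az":-0.204,"dz":-0.014},{"dx":0.0455,"dy":-0.064,"az":-0.204,"dz":-0.014},{"dx":0.0455,"dy":-0.064,"az":-0.204,"dz":-0.014},{"dx":0.0455,"dy":-0.064,"az":-0.204,"dz":-0.014}]' -1
python3 -m jog '[{"dx":0},{"dx":0}]' -1
python3 - <<'E'
from h import *
o=get_obs();print(o['eef_rot'].round(3).tolist(),o['q'])
a=vision.read_camera('wrist');cv2.imwrite('pics/w1.png',a);cv2.imwrite('pics/w1b.png',cv2.resize(a,None,fx=1.55,fy=1.55,interpolation=cv2.INTER_CUBIC))
np.savez('w1.npz',R=o['eef_rot'],t=o['ee_pos'])
E
```

```text
[[0.909, -0.0, 0.416], [-0.416, -0.0, 0.909], [-0.0, -1.0, -0.0]] [ 6.16163018e+01  1.71868759e+01  8.71517193e+01  1.74243284e-03
  7.56698057e+01 -3.81611212e+00]$[0]: bad value
$[0]: bad value
$[0]: bad value
```

View pics/w1b.png

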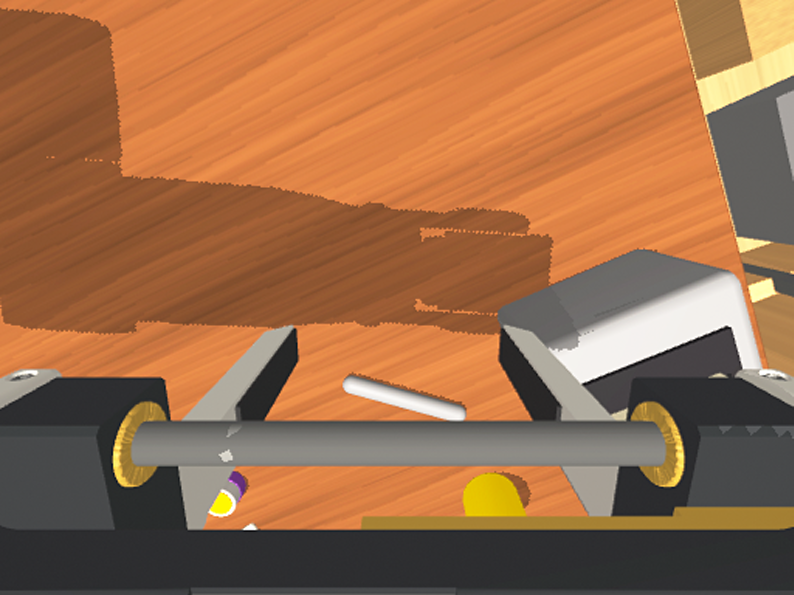

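```bash
python3 -m jog '[{"dx":0.0455,"dy":-0.064,"dz":0.0,"ax":0.0,"ay":0.0,"az":-0.204}]' -1 10; python3 -m jog --help | head -20
```

```text
time: 0.57
ee_pos: [246.4, 474.9, 205.2]
eef_rot: [[0.831, -0.0, 0.556], [-0.556, -0.0, 0.831], [-0.0, -1.0, -0.0]]
ft_force: [0.4, 0.0, 0.6]
grip_width: 86.9invalid input: not JSON, or not a number
```

All six keys are required. I'll do the remaining 15 rows.

```bash
python3 -m jog '[{"dx":0.0455,"dy":-0.064,"dz":0,"ax":0,"ay":0,"az":-0.204},{"dx":0.0455,"dy":-0.064,"dz":0,"ax":0,"ay":0,"az":-0.204},{"dx":0.0455,"dy":-0.064,"dz":0,"ax":0,"ay":0,"az":-0.204},{"dx":0.0455,"dy":-0.064,"dz":0,"ax":0,"ay":0,"az":-0.204},{"dx":0.0455,"dy":-0.064,"dz":0,"ax":0,"ay":0,"az":-0.204},{"dx":0.0455,"dy":-0.064,"dz":0,"ax":0,"ay":0,"az":-0.204},{"dx":0.0455,"dy":-0.064,"dz":0,"ax":0,"ay":0,"az":-0.204}]'
python3 -m jog '[{"dx":0.0455,"dy":-0.064,"dz":-0.014,"ax":0,"ay":0,"az":-0.204},{"dx":0.0455,"dy":-0.064,"dz":-0.014,"ax":0,"ay":0,"az":-0.204},{"dx":0.0455,"dy":-0.064,"dz":-0.014,"ax":0,"ay":0,"az":-0.204},{"dx":0.0455,"dy":-0.064,"dz":-0.014,"ax":0,"ay":0,"az":-0.204},{"dx":0.0455,"dy":-0.064,"dz":-0.014,"ax":0,"ay":0,"az":-0.204},{"dx":0.0455,"dy":-0.064,"dz":-0.014,"ax":0,"ay":0,"az":-0.204},{"dx":0.0455,"dy":-0.064,"dz":-0.014,"ax":0,"ay":0,"az":-0.204},{"dx":0.0455,"dy":-0.064,"dz":-0.014,"ax":0,"ay":0,"az":-0.204}]'
python3 -m jog '[{"dx":0,"dy":0,"dz":0,"ax":0,"ay":0,"az":0},{"dx":0,"dy":0,"dz":0,"ax":0,"ay":0,"az":0}]'
python3 - <<'E'
from h import *
o=get_obs();print(o['q'])
a=vision.read_camera('wrist');cv2.imwrite('pics/w1.png',a);cv2.imwrite('pics/w1c.png',cv2.resize(a,None,fx=1.55,fy=1.55,interpolation=cv2.INTER_CUBIC))
np.savez('w1.npz',eef_rot=o['eef_rot'],ee_pos=o['ee_pos'])
E
```

```text
time: 1.45
ee_pos: [374.8, 294.5, 205.5]
eef_rot: [[-0.145, 0.0, 0.99], [-0.99, 0.0, -0.145], [-0.0, -1.0, 0.0]]
ft_force: [-0.3, -0.2, -0.6]
grip_width: 17.1
time: 2.45
ee_pos: [520.4, 89.7, 160.5]
eef_rot: [[-0.99, 0.0, 0.143], [-0.143, 0.0, -0.99], [-0.0, -1.0, -0.0]]
ft_force: [-0.7, -0.1, -1.1]
grip_width: 0.5
time: 2.7
ee_pos: [519.6, 91.0, 160.7]
eef_rot: [[-0.989, -0.0, 0.151], [-0.151, 0.0, -0.989], [0.0, -1.0, -0.0]]
ft_force: [-0.4, 0.5, -0.2]
grip_width: 0.6
[5.95130281e+00 1.67071988e+01 9.39483024e+01 9.44947452e-03
 6.93483922e+01 8.72705230e+01]
```

View pics/w1c.png

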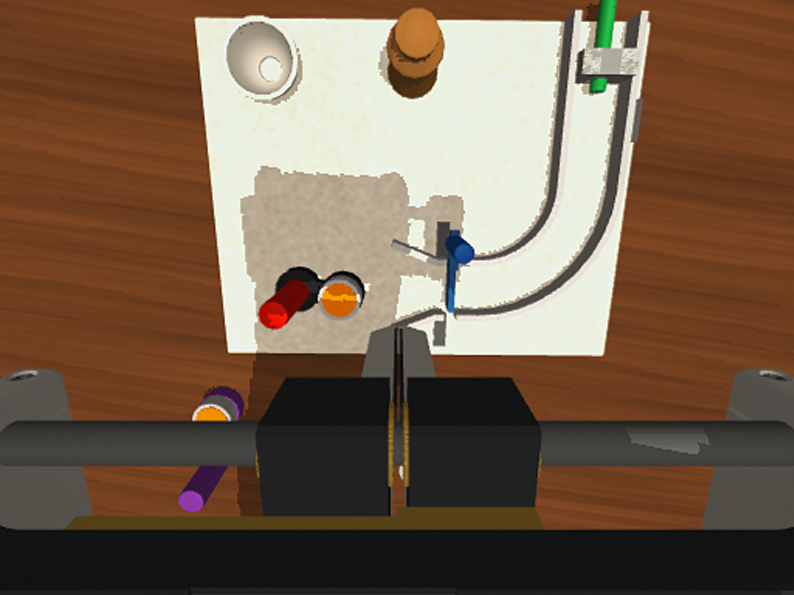

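```bash
python3 - <<'E'
from h import *
d=np.load('w1.npz');C=cam('wrist',d);a=cv2.imread('pics/w1.png')
g=lambda x,y:((x+.5)/1.55-.5,(y+.5)/1.55-.5)
k=[(-135,-125),(125,205),(-135,205)]
w=np.array([back(C,g(*u),6)[:2] for u in [(605,356),(195,17),(229,353)]])
r=least_squares(lambda p:np.ravel([B(p,*q)-v for q,v in zip(k,w)]),np.load('p.npy'),x_scale=[1,1,.01])
p=r.x;print(p,np.degrees(p[2]),r.fun.round(1));np.save('p2.npy',p)
for nm,u,z in [('handle top',(273,315),86),('cup',(340,298),34),('knob top',(463,253),80),('mill',(418,25),91),('plunger tip',(599,86),18)]:
    q=back(C,g(*u),z);print(nm,q.round(1),toB(p,q).round(1))
S=4;x0,y0=245,0
b=cv2.resize(a[0:216,x0:436],None,fx=S,fy=S,interpolation=cv2.INTER_CUBIC)
b=b[:600]
def dots(sx,sy,col):
    P=[]
    for off in(-20,20):
        R=80+off
        P+=[(-R,y) for y in range(0,34,8)]+[(-R*np.cos(t),-R*np.sin(t)) for t in np.linspace(0,np.pi/2,12)]+[(x,-R) for x in range(8,100,8)]
    W=[[*B(p,x+sx,y+sy),24] for x,y in P]
    for u in proj(C,W): cv2.circle(b,(int((u[0]-x0+.5)*S),int((u[1]-y0+.5)*S)),1,col,-1)
dots(0,0,(0,0,255));dots(6,-6,(255,0,255))
cv2.imwrite('pics/w1d.png',b);print(b.shape)
E
```

```text
[5.90925018e+02 4.27811906e+01 1.42895828e-01] 8.187327855922911 [-0.4 -1.8  1.3  1.  -0.9  0.9]
handle top [498.3 168.9  86. ] [-73.7 138. ]
cup [500.9 133.   34. ] [-76.2 102.1]
knob top [555.5  54.4  80. ] [-33.4  16.5]
mill [674.1 103.3  91. ] [90.9 48. ]
plunger tip [680.3 -30.3  18. ] [ 78.  -85.1]
(600, 764, 3)
```

View pics/w1d.png

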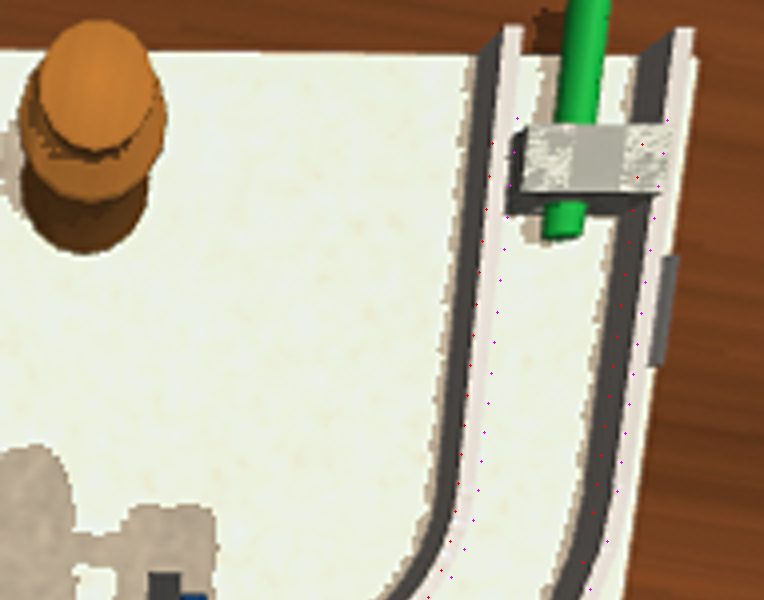

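```bash
python3 - <<'E'
from h import *
d=np.load('w1.npz');C=cam('wrist',d);a=cv2.imread('pics/w1.png');p=np.load('p2.npy')
S=6;x0,y0=248,125
b=cv2.resize(a[y0:y0+95,x0:x0+130],None,fx=S,fy=S,interpolation=cv2.INTER_CUBIC)
def dots(sx,sy,col):
    P=[]
    for off in(-20,20):
        R=80+off
        P+=[(-R,y) for y in range(0,34,4)]+[(-R*np.cos(t),-R*np.sin(t)) for t in np.linspace(0,np.pi/2,20)]
    W=[[*B(p,x+sx,y+sy),24] for x,y in P]
    for u in proj(C,W): cv2.circle(b,(int((u[0]-x0+.5)*S),int((u[1]-y0+.5)*S)),2,col,-1)
dots(2,-5,(0,0,255));dots(7,-5,(255,0,255))
cv2.imwrite('pics/w1e.png',b);print(b.shape)
E
```

```text
(570, 780, 3)
```

View pics/w1e.png

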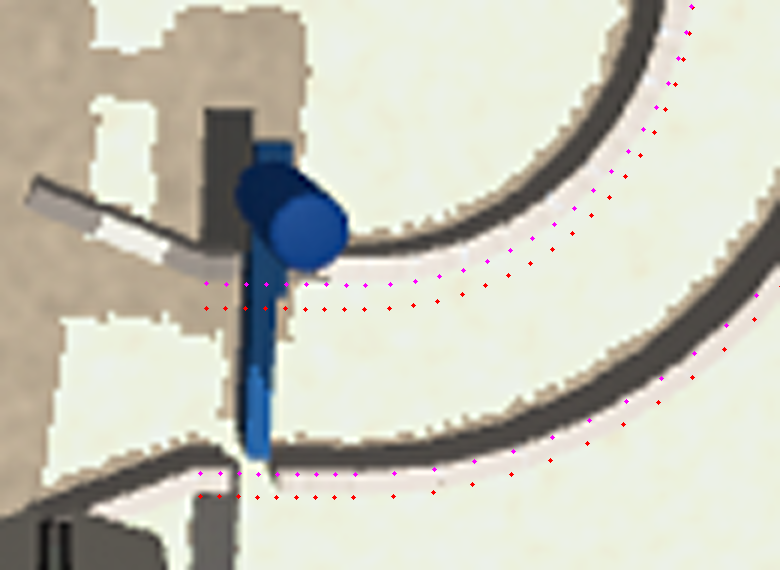

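```bash
python3 -m jog '[{"dx":0.003,"dy":-0.026,"dz":-0.05,"ax":0,"ay":0,"az":0},{"dx":0.003,"dy":-0.026,"dz":-0.07,"ax":0,"ay":0,"az":0},{"dx":0.003,"dy":-0.026,"dz":-0.08,"ax":0,"ay":0,"az":0},{"dx":0.003,"dy":-0.025,"dz":-0.08,"ax":0,"ay":0,"az":0},{"dx":0,"dy":0,"dz":0,"ax":0,"ay":0,"az":0},{"dx":0,"dy":0,"dz":0,"ax":0,"ay":0,"az":0}]'
python3 -m jog '[{"dx":0.0148,"dy":0.0021,"dz":0,"ax":0,"ay":0,"az":0},{"dx":0.0148,"dy":0.0021,"dz":0,"ax":0,"ay":0,"az":0},{"dx":0.0148,"dy":0.0021,"dz":0,"ax":0,"ay":0,"az":0},{"dx":0.0148,"dy":0.0021,"dz":0,"ax":0,"ay":0,"az":0},{"dx":0.0148,"dy":0.0021,"dz":0,"ax":0,"ay":0,"az":0}]'
```

```text
time: 3.5
ee_pos: [525.2, 50.1, 50.1]
eef_rot: [[-0.989, 0.002, 0.15], [-0.15, 0.0, -0.989], [-0.002, -1.0, 0.0]]
ft_force: [-0.3, -0.2, 0.7]
grip_width: 0.7
time: 4.12
ee_pos: [554.6, 53.6, 48.6]
eef_rot: [[-0.989, -0.0, 0.149], [-0.149, -0.0, -0.989], [0.0, -1.0, -0.0]]
ft_force: [-2.8, 0.3, 2.1]
grip_width: 0.7
```

```bash
python3 -m jog '[{"dx":0.0148,"dy":0.0021,"dz":0,"ax":0,"ay":0,"az":0},{"dx":0.0148,"dy":0.0021,"dz":0,"ax":0,"ay":0,"az":0},{"dx":0.0148,"dy":0.0021,"dz":0,"ax":0,"ay":0,"az":0},{"dx":0.0148,"dy":0.0021,"dz":0,"ax":0,"ay":0,"az":0},{"dx":0.0148,"dy":0.0021,"dz":0,"ax":0,"ay":0,"az":0}]'
python3 -m jog '[{"dx":0.008,"dy":0.0011,"dz":0,"ax":0,"ay":0,"az":0},{"dx":0.004,"dy":0.0006,"dz":0,"ax":0,"ay":0,"az":0}]'
python3 -m jog '[{"dx":0.003,"dy":0.0004,"dz":0,"ax":0,"ay":0,"az":0}]'
python3 -m jog '[{"dx":0.003,"dy":0.0004,"dz":0,"ax":0,"ay":0,"az":0}]'
```

```text
time: 4.75
ee_pos: [584.3, 57.9, 48.6]
eef_rot: [[-0.989, -0.0, 0.149], [-0.149, 0.0, -0.989], [0.0, -1.0, -0.0]]
ft_force: [-2.6, -0.2, 2.2]
grip_width: 0.5
time: 5.0
ee_pos: [587.7, 58.4, 48.5]
eef_rot: [[-0.989, -0.003, 0.149], [-0.149, -0.0, -0.989], [0.003, -1.0, -0.0]]
ft_force: [-17.0, -2.0, 11.4]
grip_width: 0.6
time: 5.12
ee_pos: [587.9, 58.4, 48.4]
eef_rot: [[-0.989, -0.006, 0.149], [-0.149, -0.001, -0.989], [0.006, -1.0, -0.0]]
ft_force: [-23.9, -3.3, 14.6]
grip_width: 0.7
time: 5.25
ee_pos: [588.0, 58.5, 48.4]
eef_rot: [[-0.989, -0.008, 0.149], [-0.149, -0.001, -0.989], [0.008, -1.0, -0.0]]
ft_force: [-33.1, -4.3, 20.6]
grip_width: 0.7
```

```bash
python3 -m jog '[{"dx":-0.03,"dy":-0.004,"dz":0,"ax":0,"ay":0,"az":0},{"dx":-0.02,"dy":0.01,"dz":0.1,"ax":0,"ay":0,"az":0},{"dx":-0.025,"dy":0.06,"dz":0.1,"ax":0,"ay":0,"az":0},{"dx":-0.05,"dy":0.08,"dz":0,"ax":0,"ay":0,"az":-0.06},{"dx":-0.05,"dy":0.08,"dz":0,"ax":0,"ay":0,"az":-0.06},{"dx":-0.05,"dy":0.052,"dz":0,"ax":0,"ay":0,"az":0},{"dx":0,"dy":0,"dz":0,"ax":0,"ay":0,"az":0},{"dx":0,"dy":0,"dz":0,"ax":0,"ay":0,"az":0}]' 0.064 10
python3 - <<'E'
from h import *
o=get_obs();C=cam('wrist',o);a=vision.read_camera('wrist');cv2.imwrite('pics/w2.png',a)
T=cam('top');t=vision.read_camera('top');cv2.imwrite('pics/top2.png',t)
for n in('carrier_handle','gate'):print(n,[(d['p'],d['centre']) for d in finder.boxes_of('wrist',n)][:3])
hs=cv2.cvtColor(a,cv2.COLOR_BGR2HSV);m=((hs[...,0]<6)|(hs[...,0]>174))&(hs[...,1]>180)&(hs[...,2]>90)
ys,xs=np.nonzero(m);print(len(xs),xs.min(),xs.max(),ys.min(),ys.max())
cv2.imwrite('pics/w2b.png',cv2.resize(a,None,fx=1.55,fy=1.55,interpolation=cv2.INTER_CUBIC))
E
```

```text
time: 6.25
ee_pos: [501.7, 169.6, 128.8]
eef_rot: [[-0.998, 0.001, 0.055], [-0.055, 0.0, -0.998], [-0.001, -1.0, -0.0]]
ft_force: [0.2, -1.1, 0.6]
grip_width: 50.0
carrier_handle [(0.9, [345.8, 217.6, 38.3]), (0.62, [500.5, 160.8, 32.8])]
gate [(0.94, [595.3, 63.7, 32.8])]
1496 0 266 27 217
```

View pics/w2b.png

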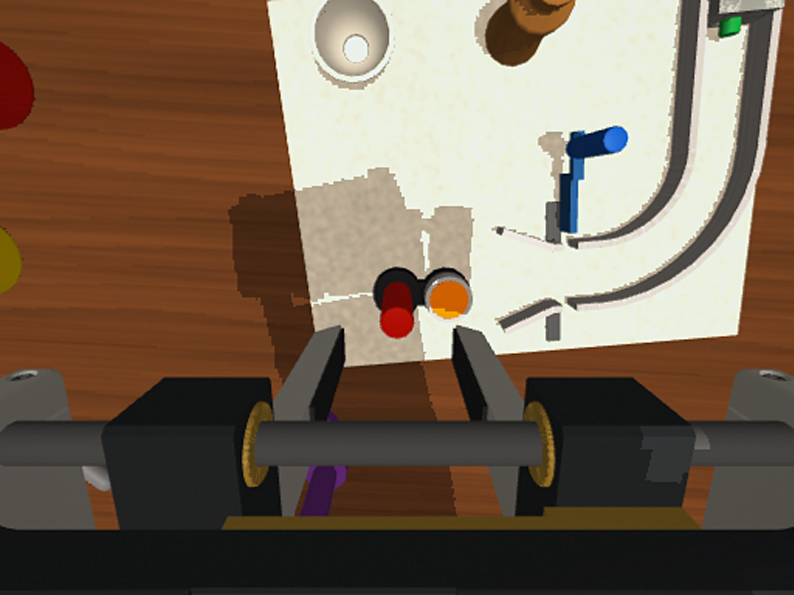

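```bash
python3 - <<'E'
from h import *
o=get_obs();C=cam('wrist',o);p=np.load('p2.npy');print(o['ee_pos'].round(1))
g=lambda x,y:((x+.5)/1.55-.5,(y+.5)/1.55-.5)
for nm,u,z in [('handle',(397,322),86),('cup',(448,297),34),('knob',(616,139),80),('rshoe',(397,290),20),
  ('outer wall in-edge mouth corner',(560,305),24),('inner wall edge',(568,247),24),('outer wall edge past slot',(575,308),24),('plung tip',(731,32),18)]:
    q=back(C,g(*u),z);print(nm,q.round(1),toB(p,q).round(1))
k=[(125,205),(-135,-125)]
for c,u in zip(k,[(268,0),(738,335)]): print(c,toB(p,back(C,g(*u),6)).round(1))
E
```

```text
[501.5 169.4 128.5]
handle [498.3 169.4  86. ] [-73.6 138.5]
cup [500.8 134.6  34. ] [-76.2 103.7]
knob [602.3  60.9  80. ] [13.8 16.3]
rshoe [500.3 169.7  20. ] [-71.6 138.5]
outer wall in-edge mouth corner [496.5  52.6  24. ] [-92.1  23.2]
inner wall edge [538.2  53.4  24. ] [-50.7  18. ]
outer wall edge past slot [494.9  41.6  24. ] [-95.3  12.5]
plung tip [676.9 -29.9  18. ] [ 74.8 -84.2]
(125, 205) [122.9 203.9]
(-135, -125) [-134.6 -121.4]
```

```bash
python3 -m jog '[{"dx":-0.008,"dy":0,"dz":-0.05,"ax":0,"ay":0,"az":0},{"dx":0,"dy":0,"dz":-0.09,"ax":0,"ay":0,"az":0},{"dx":0,"dy":0,"dz":-0.076,"ax":0,"ay":0,"az":0},{"dx":0,"dy":0,"dz":0,"ax":0,"ay":0,"az":0},{"dx":0,"dy":0,"dz":0,"ax":0,"ay":0,"az":0}]'
python3 -m jog '[{"dx":0,"dy":0,"dz":0,"ax":0,"ay":0,"az":0},{"dx":0,"dy":0,"dz":0,"ax":0,"ay":0,"az":0},{"dx":0,"dy":0,"dz":0,"ax":0,"ay":0,"az":0},{"dx":0,"dy":0,"dz":0,"ax":0,"ay":0,"az":0}]' -0.7 8
```

```text
time: 7.08
ee_pos: [498.6, 170.0, 43.4]
eef_rot: [[-0.999, 0.001, 0.055], [-0.055, 0.0, -0.999], [-0.001, -1.0, -0.0]]
ft_force: [0.2, 0.0, 0.5]
grip_width: 49.9
time: 7.58
ee_pos: [498.0, 170.0, 42.5]
eef_rot: [[-0.998, 0.0, 0.055], [-0.055, 0.0, -0.998], [-0.0, -1.0, -0.0]]
ft_force: [-0.9, -0.8, 2.8]
grip_width: 19.7
```

```bash
python3 -m jog '[{"dx":0.003,"dy":-0.0123,"dz":0,"ax":0,"ay":0,"az":0.014},{"dx":0.003,"dy":-0.0123,"dz":0,"ax":0,"ay":0,"az":0.014},{"dx":0.002,"dy":-0.0123,"dz":0,"ax":0,"ay":0,"az":0.014},{"dx":0.002,"dy":-0.0123,"dz":0,"ax":0,"ay":0,"az":0.014},{"dx":0.002,"dy":-0.0123,"dz":0,"ax":0,"ay":0,"az":0.014},{"dx":0.002,"dy":-0.0123,"dz":0,"ax":0,"ay":0,"az":0.014},{"dx":0.002,"dy":-0.0123,"dz":0,"ax":0,"ay":0,"az":0.014},{"dx":0.002,"dy":-0.0123,"dz":0,"ax":0,"ay":0,"az":0.014}]'
python3 - <<'E'
from h import *
o=get_obs();C=cam('wrist',o);a=vision.read_camera('wrist');p=np.load('p2.npy');print(toB(p,o['ee_pos']))
hs=cv2.cvtColor(a,cv2.COLOR_BGR2HSV)
b=cv2.resize(a[60:240,210:480],None,fx=2.9,fy=2.9,interpolation=cv2.INTER_CUBIC)
cv2.imwrite('pics/w3.png',b)
E
```

```text
time: 8.57
ee_pos: [505.4, 130.3, 42.5]
eef_rot: [[-0.99, 0.001, 0.143], [-0.143, 0.0, -0.99], [-0.001, -1.0, -0.0]]
ft_force: [-0.3, 2.9, 5.5]
grip_width: 19.7
[-72.21226691  98.82756445]
```

View pics/w3.png

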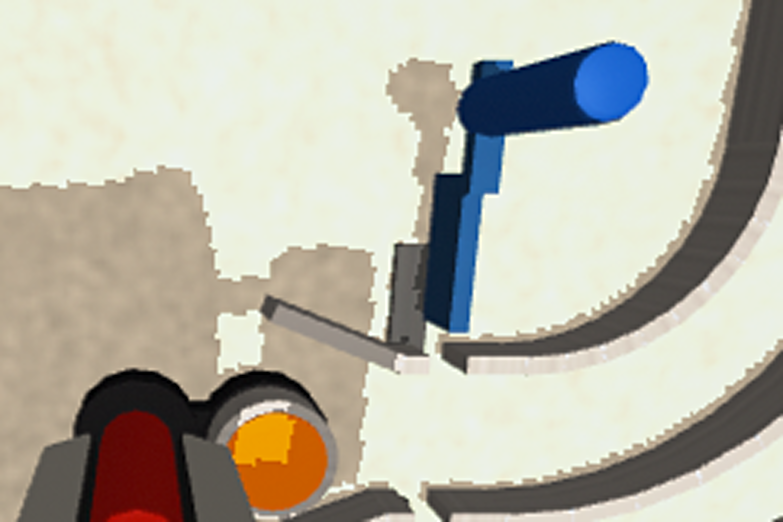

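```bash
python3 - <<'E'
from h import *
o=get_obs();C=cam('wrist',o);p=np.load('p2.npy')
g=lambda x,y:((x+.5)/2.9-.5+210,(y+.5)/2.9-.5+60)
for nm,u,z in [('cup',(278,456),34),('in edge',(410,372),24),('in edge2',(500,373),24),('out edge',(440,511),24),('out edge L',(405,492),24),('out edge2',(520,502),24),('shoe front top edge far',(262,372),20),('rear shoe far',(135,370),20)]:
    q=back(C,g(*u),z);print(nm,q.round(1),toB(p,q).round(1))
E
```

```text
cup [511.6  93.4  34. ] [-71.3  61.4]
in edge [536.2  60.9  24. ] [-51.5  25.7]
in edge2 [539.4  37.3  24. ] [-51.8   1.9]
out edge [498.7  43.6  24. ] [-91.2  13.9]
out edge L [502.8  54.4  24. ] [-85.5  24.1]
out edge2 [504.5  22.4  24. ] [-88.5  -7.9]
shoe front top edge far [529.8  98.7  20. ] [-52.6  64.1]
rear shoe far [525.4 132.6  20. ] [-52.   98.2]
```

```bash
python3 -m jog '[{"dx":0.0018,"dy":-0.0124,"dz":0.0008,"ax":0,"ay":0,"az":0},{"dx":0.0018,"dy":-0.0124,"dz":0.0008,"ax":0,"ay":0,"az":0},{"dx":0.0018,"dy":-0.0124,"dz":0,"ax":0,"ay":0,"az":0},{"dx":0.0018,"dy":-0.0124,"dz":0,"ax":0,"ay":0,"az":0}]'
python3 -m jog '[{"dx":0.0018,"dy":-0.0124,"dz":0,"ax":0,"ay":0,"az":0},{"dx":0.0018,"dy":-0.0124,"dz":0,"ax":0,"ay":0,"az":0},{"dx":0.0018,"dy":-0.0124,"dz":0,"ax":0,"ay":0,"az":0},{"dx":0.0018,"dy":-0.0124,"dz":0,"ax":0,"ay":0,"az":0}]'
```

```text
time: 9.12
ee_pos: [507.8, 110.3, 42.6]
eef_rot: [[-0.99, -0.001, 0.142], [-0.142, -0.0, -0.99], [0.001, -1.0, 0.0]]
ft_force: [0.2, 0.2, -2.8]
grip_width: 19.8
time: 9.62
ee_pos: [510.8, 90.6, 42.8]
eef_rot: [[-0.99, -0.0, 0.143], [-0.143, -0.0, -0.99], [0.0, -1.0, -0.0]]
ft_force: [-0.3, -0.3, -3.7]
grip_width: 19.8
```

```bash
python3 -m jog '[{"dx":0.0018,"dy":-0.0124,"dz":-0.001,"ax":0,"ay":0,"az":0},{"dx":0.0018,"dy":-0.0124,"dz":0,"ax":0,"ay":0,"az":0},{"dx":0.0018,"dy":-0.0124,"dz":0,"ax":0,"ay":0,"az":0}]'
python3 -m jog '[{"dx":0.0018,"dy":-0.0124,"dz":0,"ax":0,"ay":0,"az":0},{"dx":0.0018,"dy":-0.0124,"dz":0,"ax":0,"ay":0,"az":0},{"dx":0.0018,"dy":-0.0124,"dz":0,"ax":0,"ay":0,"az":0}]'; python3 -c "
from h import *
print(toB(np.load('p2.npy'),get_obs()['ee_pos']))"
```

```text
time: 10.0
ee_pos: [513.1, 75.8, 42.6]
eef_rot: [[-0.99, 0.0, 0.142], [-0.142, 0.0, -0.99], [-0.0, -1.0, -0.0]]
ft_force: [1.2, 0.4, -2.3]
grip_width: 20.0
time: 10.38
ee_pos: [515.3, 60.9, 42.6]
eef_rot: [[-0.99, 0.0, 0.142], [-0.142, 0.0, -0.99], [-0.0, -1.0, -0.0]]
ft_force: [-0.0, 0.1, 0.1]
grip_width: 19.6
[-72.31444057  28.70346305]
```

```bash
cat > plan.py <<'E'
from h import *
from scipy.optimize import brentq
import sys
CX,CY=8.,-4.5
p=np.load('p2.npy')
def pt(s):  # s along centre line, 0 at bend start; board coords
    if s<0: return np.array([CX-80,CY-s])
    if s<40*np.pi: t=s/80; return np.array([CX-80*np.cos(t),CY-80*np.sin(t)])
    return np.array([CX+s-40*np.pi,CY-80])
def head(s):
    f=brentq(lambda u:np.linalg.norm(pt(u)-pt(s))-36,s+30,s+45); d=pt(f)-pt(s); return np.degrees(np.arctan2(d[1],d[0]))
if __name__=='__main__':
    o=get_obs();b=toB(p,o['ee_pos']);R=o['eef_rot'];yaw=np.degrees(np.arctan2(R[1,2],R[0,2])-p[2])
    from scipy.optimize import minimize_scalar
    ss=np.linspace(-40,240,2801);D=[np.linalg.norm(pt(s)-b) for s in ss];s0=ss[int(np.argmin(D))]
    print('board',b.round(1),'s',round(s0,1),'off',round(min(D),1),'yaw',yaw.round(1),'want',round(head(s0),1))
    print('F along/left',)
    h=p[2]+np.radians(head(s0));f=o['ft_force'];print((f[0]*np.cos(h)+f[1]*np.sin(h)).round(1),(-f[0]*np.sin(h)+f[1]*np.cos(h)).round(1),f[2].round(1))
    c=float(sys.argv[1]);n=int(sys.argv[2]);cur=b;y=yaw
    for i in range(n):
        s=s0+c*(i+1); w=B(p,*pt(s))-B(p,*cur); a=head(s)-y
        if i==0: pass
        print('dx %.4f dy %.4f az %.3f   (%s %.1f)'%(w[0]/400,w[1]/400,a/45,pt(s).round(1),head(s))); cur=pt(s);y=head(s)
E
python3 plan.py 5 8
```

```text
board [-72.3  28.7] s -33.2 off 0.3 yaw -90.0 want -89.9
F along/left
-0.1 0.0 0.1
dx 0.0026 dy -0.0123 az 0.013   ([-72.   23.7] -89.4)
dx 0.0018 dy -0.0124 az 0.023   ([-72.   18.7] -88.4)
dx 0.0018 dy -0.0124 az 0.034   ([-72.   13.7] -86.8)
dx 0.0018 dy -0.0124 az 0.045   ([-72.    8.7] -84.8)
dx 0.0018 dy -0.0124 az 0.057   ([-72.    3.7] -82.2)
dx 0.0018 dy -0.0124 az 0.068   ([-72.   -1.3] -79.2)
dx 0.0018 dy -0.0124 az 0.077   ([-72.   -6.3] -75.7)
dx 0.0024 dy -0.0123 az 0.080   ([-71.7 -11.3] -72.1)
```

```bash
python3 -m jog '[{"dx":0.002,"dy":-0.0124,"dz":0,"ax":0,"ay":0,"az":0.012},{"dx":0.0018,"dy":-0.0124,"dz":0,"ax":0,"ay":0,"az":0.023},{"dx":0.0018,"dy":-0.0124,"dz":0,"ax":0,"ay":0,"az":0.034},{"dx":0.0018,"dy":-0.0124,"dz":0,"ax":0,"ay":0,"az":0.045}]'; python3 plan.py 4 5
```

```text
time: 10.88
ee_pos: [518.2, 41.0, 42.5]
eef_rot: [[-0.973, 0.0, 0.232], [-0.232, 0.0, -0.973], [-0.0, -1.0, -0.0]]
ft_force: [-1.0, 1.6, 0.8]
grip_width: 20.0
board [-72.2   8.6] s -13.1 off 0.2 yaw -84.7 want -84.7
F along/left
-1.8 -0.6 0.8
dx 0.0020 dy -0.0099 az 0.045   ([-72.    4.6] -82.7)
dx 0.0014 dy -0.0099 az 0.052   ([-72.    0.6] -80.4)
dx 0.0014 dy -0.0099 az 0.059   ([-72.   -3.4] -77.8)
dx 0.0016 dy -0.0099 az 0.063   ([-71.9  -7.4] -74.9)
dx 0.0020 dy -0.0098 az 0.064   ([-71.7 -11.4] -72.1)
```

Forces are low, so I'll carry on.

```bash
python3 -m jog '[{"dx":0.002,"dy":-0.0099,"dz":0,"ax":0,"ay":0,"az":0.045},{"dx":0.0014,"dy":-0.0099,"dz":0,"ax":0,"ay":0,"az":0.052},{"dx":0.0014,"dy":-0.0099,"dz":0,"ax":0,"ay":0,"az":0.059}]'; python3 plan.py 4 2
python3 -m jog '[{"dx":0.0016,"dy":-0.0099,"dz":0,"ax":0,"ay":0,"az":0.063},{"dx":0.002,"dy":-0.0098,"dz":0,"ax":0,"ay":0,"az":0.064}]';python3 plan.py 4 5
```

```text
time: 11.25
ee_pos: [520.1, 29.2, 42.5]
eef_rot: [[-0.937, 0.0, 0.35], [-0.35, 0.0, -0.937], [-0.0, -1.0, -0.0]]
ft_force: [-0.1, 0.4, -0.6]
grip_width: 19.8
board [-72.   -3.4] s -1.1 off 0.0 yaw -77.7 want -77.8
F along/left
-0.4 0.0 -0.6
dx 0.0017 dy -0.0099 az 0.062   ([-71.9  -7.4] -74.9)
dx 0.0020 dy -0.0098 az 0.064   ([-71.7 -11.4] -72.1)
time: 11.5
ee_pos: [521.5, 21.3, 42.6]
eef_rot: [[-0.897, 0.0, 0.442], [-0.442, 0.0, -0.897], [-0.0, -1.0, -0.0]]
ft_force: [-0.5, 0.2, 0.7]
grip_width: 19.4
board [-71.7 -11.4] s 6.9 off 0.1 yaw -72.0 want -72.1
F along/left
-0.3 -0.3 0.7
dx 0.0026 dy -0.0097 az 0.062   ([-71.3 -15.4] -69.2)
dx 0.0030 dy -0.0095 az 0.064   ([-70.6 -19.3] -66.3)
dx 0.0035 dy -0.0094 az 0.064   ([-69.8 -23.2] -63.5)
dx 0.0039 dy -0.0092 az 0.064   ([-68.7 -27.1] -60.6)
dx 0.0044 dy -0.0090 az 0.064   ([-67.5 -30.9] -57.7)
```

```bash
python3 -m jog '[{"dx":0.0026,"dy":-0.0097,"dz":0,"ax":0,"ay":0,"az":0.063},{"dx":0.003,"dy":-0.0095,"dz":0,"ax":0,"ay":0,"az":0.064},{"dx":0.0035,"dy":-0.0094,"dz":0,"ax":0,"ay":0,"az":0.064}]'; python3 plan.py 4 2
python3 -m jog '[{"dx":0.0039,"dy":-0.0092,"dz":0,"ax":0,"ay":0,"az":0.064},{"dx":0.0044,"dy":-0.009,"dz":0,"ax":0,"ay":0,"az":0.064}]';python3 plan.py 4 6
```

```text
time: 11.88
ee_pos: [525.2, 9.9, 42.6]
eef_rot: [[-0.821, 0.0, 0.571], [-0.571, 0.0, -0.821], [-0.0, -1.0, 0.0]]
ft_force: [-0.8, 0.8, 0.0]
grip_width: 19.9
board [-69.8 -23.2] s 18.9 off 0.0 yaw -63.4 want -63.5
F along/left
-1.1 -0.2 0.0
dx 0.0039 dy -0.0092 az 0.062   ([-68.7 -27.1] -60.6)
dx 0.0044 dy -0.0090 az 0.064   ([-67.5 -30.9] -57.7)
time: 12.12
ee_pos: [528.5, 2.6, 42.6]
eef_rot: [[-0.76, -0.0, 0.65], [-0.65, -0.0, -0.76], [0.0, -1.0, 0.0]]
ft_force: [-0.5, 0.6, 0.7]
grip_width: 19.7
board [-67.5 -30.9] s 26.9 off 0.0 yaw -57.6 want -57.7
F along/left
-0.8 -0.0 0.7
dx 0.0048 dy -0.0087 az 0.061   ([-66.1 -34.6] -54.9)
dx 0.0053 dy -0.0085 az 0.064   ([-64.5 -38.3] -52.0)
dx 0.0057 dy -0.0082 az 0.064   ([-62.7 -41.9] -49.1)
dx 0.0061 dy -0.0079 az 0.064   ([-60.8 -45.4] -46.3)
dx 0.0065 dy -0.0076 az 0.064   ([-58.6 -48.8] -43.4)
dx 0.0068 dy -0.0073 az 0.064   ([-56.3 -52. ] -40.5)
```

Hardly any wall force so far.

```bash
python3 -m jog '[{"dx":0.0048,"dy":-0.0087,"dz":0,"ax":0,"ay":0,"az":0.062},{"dx":0.0053,"dy":-0.0085,"dz":0,"ax":0,"ay":0,"az":0.064},{"dx":0.0057,"dy":-0.0082,"dz":0,"ax":0,"ay":0,"az":0.064}]'; python3 plan.py 4 1
python3 -m jog '[{"dx":0.0061,"dy":-0.0079,"dz":0,"ax":0,"ay":0,"az":0.064},{"dx":0.0065,"dy":-0.0076,"dz":0,"ax":0,"ay":0,"az":0.064},{"dx":0.0068,"dy":-0.0073,"dz":0,"ax":0,"ay":0,"az":0.064}]';python3 plan.py 4 8
```

```text
time: 12.5
ee_pos: [534.8, -7.6, 42.5]
eef_rot: [[-0.654, -0.0, 0.756], [-0.756, -0.0, -0.654], [0.0, -1.0, 0.0]]
ft_force: [-0.6, 0.4, 1.0]
grip_width: 19.9
board [-62.7 -41.9] s 38.9 off 0.0 yaw -49.1 want -49.1
F along/left
-0.7 -0.1 1.0
dx 0.0060 dy -0.0080 az 0.062   ([-60.8 -45.4] -46.3)
time: 12.88
ee_pos: [542.6, -16.7, 42.6]
eef_rot: [[-0.533, -0.0, 0.846], [-0.846, 0.0, -0.533], [0.0, -1.0, -0.0]]
ft_force: [-0.9, 0.2, 0.8]
grip_width: 19.8
board [-56.3 -52. ] s 50.9 off 0.1 yaw -40.4 want -40.5
F along/left
-0.8 -0.3 0.8
dx 0.0072 dy -0.0071 az 0.061   ([-53.9 -55.2] -37.7)
dx 0.0075 dy -0.0066 az 0.064   ([-51.3 -58.2] -34.8)
dx 0.0079 dy -0.0062 az 0.064   ([-48.5 -61.1] -31.9)
dx 0.0082 dy -0.0058 az 0.064   ([-45.6 -63.9] -29.1)
dx 0.0084 dy -0.0054 az 0.064   ([-42.6 -66.5] -26.2)
dx 0.0087 dy -0.0049 az 0.064   ([-39.4 -68.9] -23.4)
dx 0.0089 dy -0.0045 az 0.064   ([-36.1 -71.2] -20.5)
dx 0.0091 dy -0.0040 az 0.064   ([-32.8 -73.3] -17.6)
```

```bash
python3 -m jog '[{"dx":0.0072,"dy":-0.007,"dz":0,"ax":0,"ay":0,"az":0.062},{"dx":0.0075,"dy":-0.0066,"dz":0,"ax":0,"ay":0,"az":0.064},{"dx":0.0079,"dy":-0.0062,"dz":0,"ax":0,"ay":0,"az":0.064},{"dx":0.0082,"dy":-0.0058,"dz":0,"ax":0,"ay":0,"az":0.064}]'; python3 plan.py 4 1
python3 -m jog '[{"dx":0.0084,"dy":-0.0054,"dz":0,"ax":0,"ay":0,"az":0.064},{"dx":0.0087,"dy":-0.0049,"dz":0,"ax":0,"ay":0,"az":0.064},{"dx":0.0089,"dy":-0.0045,"dz":0,"ax":0,"ay":0,"az":0.064}]';python3 plan.py 4 8
```

```text
time: 13.38
ee_pos: [554.9, -26.9, 42.6]
eef_rot: [[-0.355, -0.0, 0.935], [-0.935, -0.0, -0.355], [0.0, -1.0, -0.0]]
ft_force: [-0.9, 0.5, 0.6]
grip_width: 20.2
board [-45.6 -63.9] s 66.9 off 0.1 yaw -29.0 want -29.1
F along/left
-1.0 0.1 0.6
dx 0.0083 dy -0.0054 az 0.062   ([-42.6 -66.5] -26.2)
time: 13.75
ee_pos: [565.3, -32.9, 42.5]
eef_rot: [[-0.211, -0.0, 0.978], [-0.978, -0.0, -0.211], [0.0, -1.0, -0.0]]
ft_force: [-0.9, 0.7, 0.1]
grip_width: 19.5
board [-36.1 -71.2] s 78.9 off 0.0 yaw -20.4 want -20.5
F along/left
-1.0 0.5 0.1
dx 0.0091 dy -0.0040 az 0.061   ([-32.8 -73.3] -17.6)
dx 0.0093 dy -0.0036 az 0.064   ([-29.3 -75.3] -14.8)
dx 0.0095 dy -0.0031 az 0.063   ([-25.7 -77.1] -11.9)
dx 0.0096 dy -0.0026 az 0.057   ([-22.  -78.7] -9.3)
dx 0.0098 dy -0.0021 az 0.050   ([-18.3 -80.1] -7.1)
dx 0.0099 dy -0.0017 az 0.043   ([-14.5 -81.3] -5.1)
dx 0.0099 dy -0.0012 az 0.036   ([-10.6 -82.3] -3.5)
dx 0.0100 dy -0.0007 az 0.029   ([ -6.7 -83.1] -2.2)
```

```bash
python3 -m jog '[{"dx":0.0091,"dy":-0.004,"dz":0,"ax":0,"ay":0,"az":0.062},{"dx":0.0093,"dy":-0.0036,"dz":0,"ax":0,"ay":0,"az":0.064},{"dx":0.0095,"dy":-0.0031,"dz":0,"ax":0,"ay":0,"az":0.063},{"dx":0.0096,"dy":-0.0026,"dz":0,"ax":0,"ay":0,"az":0.057}]'; python3 plan.py 4 1
python3 -m jog '[{"dx":0.0098,"dy":-0.0021,"dz":0,"ax":0,"ay":0,"az":0.05},{"dx":0.0099,"dy":-0.0017,"dz":0,"ax":0,"ay":0,"az":0.043},{"dx":0.0099,"dy":-0.0012,"dz":0,"ax":0,"ay":0,"az":0.036}]';python3 plan.py 4 8
```

```text
time: 14.25
ee_pos: [580.3, -38.2, 42.5]
eef_rot: [[-0.019, -0.0, 1.0], [-1.0, -0.0, -0.019], [0.0, -1.0, -0.0]]
ft_force: [-2.1, 1.3, 0.7]
grip_width: 20.0
board [-22.1 -78.7] s 94.9 off 0.0 yaw -9.3 want -9.3
F along/left
-2.1 1.3 0.7
dx 0.0099 dy -0.0022 az 0.049   ([-18.3 -80.1] -7.1)
time: 14.62
ee_pos: [592.3, -40.1, 42.6]
eef_rot: [[0.081, -0.0, 0.997], [-0.997, -0.0, 0.081], [0.0, -1.0, -0.0]]
ft_force: [-0.0, 0.3, 1.7]
grip_width: 20.0
board [-10.5 -82.2] s 107.0 off 0.1 yaw -3.5 want -3.5
F along/left
-0.0 0.3 1.7
dx 0.0100 dy -0.0010 az 0.031   ([ -6.6 -83.2] -2.1)
dx 0.0100 dy -0.0002 az 0.022   ([ -2.6 -83.8] -1.1)
dx 0.0100 dy 0.0003 az 0.015   ([  1.3 -84.2] -0.4)
dx 0.0100 dy 0.0008 az 0.008   ([  5.3 -84.5] -0.1)
dx 0.0099 dy 0.0013 az 0.002   ([  9.3 -84.5] 0.0)
dx 0.0099 dy 0.0014 az 0.000   ([ 13.3 -84.5] 0.0)
dx 0.0099 dy 0.0014 az 0.000   ([ 17.3 -84.5] 0.0)
dx 0.0099 dy 0.0014 az 0.000   ([ 21.3 -84.5] 0.0)
```

```bash
python3 -m jog '[{"dx":0.01,"dy":-0.0009,"dz":0,"ax":0,"ay":0,"az":0.031},{"dx":0.01,"dy":-0.0002,"dz":0,"ax":0,"ay":0,"az":0.022},{"dx":0.01,"dy":0.0003,"dz":0,"ax":0,"ay":0,"az":0.015},{"dx":0.01,"dy":0.0008,"dz":0,"ax":0,"ay":0,"az":0.008}]' -0.7 14; python3 plan.py 3 1
python3 -m jog '[{"dx":0.0074,"dy":0.001,"dz":0,"ax":0,"ay":0,"az":0.002},{"dx":0.0074,"dy":0.0011,"dz":0,"ax":0,"ay":0,"az":0}]';python3 plan.py 2 1
```

```text
time: 15.12
ee_pos: [608.4, -39.8, 42.5]
eef_rot: [[0.139, 0.0, 0.99], [-0.99, -0.0, 0.139], [0.0, -1.0, 0.0]]
ft_force: [-2.4, 0.7, 3.4]
grip_width: 19.9
board [  5.5 -84.3] s 123.2 off 0.2 yaw -0.2 want -0.1
F along/left
-2.3 1.1 3.4
dx 0.0076 dy 0.0005 az 0.004   ([  8.5 -84.5] 0.0)
time: 15.38
ee_pos: [614.2, -39.0, 42.6]
eef_rot: [[0.14, 0.0, 0.99], [-0.99, -0.0, 0.14], [0.0, -1.0, 0.0]]
ft_force: [-0.3, 0.3, 3.4]
grip_width: 19.5
board [ 11.4 -84.3] s 129.1 off 0.2 yaw -0.1 want 0.0
F along/left
-0.2 0.3 3.4
dx 0.0051 dy 0.0002 az 0.003   ([ 13.4 -84.5] 0.0)
```

```bash
for i in 1; do python3 -m jog '[{"dx":0.005,"dy":0.0007,"dz":0,"ax":0,"ay":0,"az":0},{"dx":0.005,"dy":0.0007,"dz":0,"ax":0,"ay":0,"az":0}]'; python3 -m jog '[{"dx":0.005,"dy":0.0007,"dz":0,"ax":0,"ay":0,"az":0}]';python3 -m jog '[{"dx":0.005,"dy":0.0007,"dz":0,"ax":0,"ay":0,"az":0}]';  done; python3 plan.py 2 1
```

```text
time: 15.62
ee_pos: [618.1, -38.5, 42.6]
eef_rot: [[0.14, 0.0, 0.99], [-0.99, -0.0, 0.14], [0.0, -1.0, 0.0]]
ft_force: [-1.3, 0.0, 3.4]
grip_width: 19.6
time: 15.75
ee_pos: [620.1, -38.2, 42.6]
eef_rot: [[0.14, 0.0, 0.99], [-0.99, -0.0, 0.14], [0.0, -1.0, 0.0]]
ft_force: [-2.2, -0.3, 4.6]
grip_width: 19.8
time: 15.88
ee_pos: [622.1, -37.9, 42.5]
eef_rot: [[0.14, 0.0, 0.99], [-0.99, -0.0, 0.14], [0.0, -1.0, 0.0]]
ft_force: [-1.4, -0.3, 4.0]
grip_width: 19.8
board [ 19.4 -84.3] s 137.1 off 0.2 yaw -0.1 want 0.0
F along/left
-1.4 -0.1 4.0
dx 0.0051 dy 0.0003 az 0.003   ([ 21.4 -84.5] 0.0)
```

```bash
python3 -m jog '[{"dx":0.004,"dy":0.0006,"dz":0,"ax":0,"ay":0,"az":0}]'; python3 -m jog '[{"dx":0.004,"dy":0.0006,"dz":0,"ax":0,"ay":0,"az":0}]';python3 -m jog '[{"dx":0.004,"dy":0.0006,"dz":0,"ax":0,"ay":0,"az":0}]'; python3 plan.py 2 1
```

```text
time: 16.0
ee_pos: [623.8, -37.7, 42.6]
eef_rot: [[0.14, 0.0, 0.99], [-0.99, -0.0, 0.14], [0.0, -1.0, 0.0]]
ft_force: [-2.3, -0.0, 5.3]
grip_width: 19.9
time: 16.12
ee_pos: [624.8, -37.5, 42.6]
eef_rot: [[0.14, -0.001, 0.99], [-0.99, -0.0, 0.14], [-0.0, -1.0, -0.001]]
ft_force: [-10.6, -0.9, 9.1]
grip_width: 19.6
time: 16.25
ee_pos: [626.2, -37.3, 42.6]
eef_rot: [[0.14, -0.002, 0.99], [-0.99, -0.0, 0.14], [-0.0, -1.0, -0.002]]
ft_force: [-8.8, -1.9, 10.0]
grip_width: 19.8
board [ 23.5 -84.3] s 141.2 off 0.2 yaw -0.1 want 0.0
F along/left
-9.0 -0.6 10.0
dx 0.0051 dy 0.0002 az 0.003   ([ 25.5 -84.5] 0.0)
```

```bash
python3 -m jog '[{"dx":0.003,"dy":0.0004,"dz":0,"ax":0,"ay":0,"az":0}]'; python3 plan.py 2 1
```

```text
time: 16.38
ee_pos: [627.3, -37.1, 42.6]
eef_rot: [[0.14, -0.002, 0.99], [-0.99, -0.0, 0.14], [-0.0, -1.0, -0.002]]
ft_force: [-8.9, -0.4, 9.8]
grip_width: 19.8
board [ 24.7 -84.3] s 142.3 off 0.2 yaw -0.1 want 0.0
F along/left
-8.9 0.8 9.8
dx 0.0049 dy 0.0002 az 0.003   ([ 26.6 -84.5] 0.0)
```

```bash
python3 -m jog '[{"dx":0.003,"dy":0.0004,"dz":0.001,"ax":0,"ay":0,"az":0}]'; python3 -m jog '[{"dx":0.003,"dy":0.0004,"dz":0,"ax":0,"ay":0,"az":0}]';  python3 -m jog '[{"dx":0.003,"dy":0.0004,"dz":0,"ax":0,"ay":0,"az":0}]'
```

```text
time: 16.5
ee_pos: [628.4, -37.0, 42.7]
eef_rot: [[0.14, -0.002, 0.99], [-0.99, -0.0, 0.14], [-0.0, -1.0, -0.002]]
ft_force: [-8.1, -0.9, 5.6]
grip_width: 19.8
time: 16.62
ee_pos: [629.6, -36.8, 42.6]
eef_rot: [[0.14, -0.003, 0.99], [-0.99, -0.0, 0.14], [-0.0, -1.0, -0.002]]
ft_force: [-7.7, -1.5, 7.7]
grip_width: 19.8
time: 16.75
ee_pos: [630.8, -36.6, 42.7]
eef_rot: [[0.14, -0.002, 0.99], [-0.99, -0.0, 0.14], [-0.0, -1.0, -0.002]]
ft_force: [-8.6, -0.5, 7.2]
grip_width: 19.7
```

```bash
python3 -m jog '[{"dx":0.002,"dy":0.0003,"dz":0,"ax":0,"ay":0,"az":0}]'; python3 -m jog '[{"dx":0.0015,"dy":0.0002,"dz":0,"ax":0,"ay":0,"az":0}]'
```

```text
time: 16.88
ee_pos: [631.6, -36.5, 42.6]
eef_rot: [[0.14, -0.002, 0.99], [-0.99, -0.0, 0.14], [-0.0, -1.0, -0.002]]
ft_force: [-8.0, -1.2, 7.4]
grip_width: 20.2
time: 17.0
ee_pos: [632.2, -36.5, 42.7]
eef_rot: [[0.14, -0.002, 0.99], [-0.99, -0.0, 0.14], [-0.0, -1.0, -0.002]]
ft_force: [-9.7, -0.4, 7.6]
grip_width: 19.5
```

```bash
python3 -m jog '[{"dx":0.001,"dy":0.0001,"dz":0,"ax":0,"ay":0,"az":0}]'; python3 plan.py 2 1|head -3
```

```text
time: 17.12
ee_pos: [632.4, -36.4, 42.7]
eef_rot: [[0.14, -0.003, 0.99], [-0.99, -0.0, 0.14], [-0.0, -1.0, -0.003]]
ft_force: [-11.0, -0.8, 9.7]
grip_width: 19.9
board [ 29.8 -84.3] s 147.4 off 0.2 yaw -0.1 want 0.0
F along/left
-11.0 0.7 9.7
```

```bash
python3 -m jog '[{"dx":0.001,"dy":0.0001,"dz":0.001,"ax":0,"ay":0,"az":0}]'; python3 plan.py 2 1|head -3
```

```text
time: 17.25
ee_pos: [632.5, -36.4, 42.8]
eef_rot: [[0.14, -0.004, 0.99], [-0.99, -0.0, 0.14], [-0.0, -1.0, -0.004]]
ft_force: [-10.2, -1.1, 5.4]
grip_width: 20.0
board [ 29.9 -84.3] s 147.6 off 0.2 yaw -0.1 want 0.0
F along/left
-10.2 0.4 5.4
```

```bash
python3 -m jog '[{"dx":-0.002,"dy":-0.0003,"dz":0,"ax":0,"ay":0,"az":0}]'; python3 -m jog '[{"dx":0,"dy":0,"dz":0,"ax":0,"ay":0,"az":0},{"dx":0,"dy":0,"dz":0,"ax":0,"ay":0,"az":0},{"dx":0,"dy":0,"dz":0,"ax":0,"ay":0,"az":0},{"dx":0,"dy":0,"dz":0,"ax":0,"ay":0,"az":0}]' 0.0
python3 -m jog '[{"dx":0,"dy":0,"dz":0.04,"ax":0,"ay":0,"az":0},{"dx":0,"dy":0,"dz":0.08,"ax":0,"ay":0,"az":0},{"dx":0,"dy":0,"dz":0.1,"ax":0,"ay":0,"az":0},{"dx":0,"dy":0,"dz":0.06,"ax":0,"ay":0,"az":0},{"dx":-0.05,"dy":0,"dz":0,"ax":0,"ay":0,"az":0},{"dx":-0.05,"dy":0,"dz":0,"ax":0,"ay":0,"az":0},{"dx":0,"dy":0,"dz":0,"ax":0,"ay":0,"az":0},{"dx":0,"dy":0,"dz":0,"ax":0,"ay":0,"az":0}]'
python3 - <<'E'
from h import *
a=vision.read_camera('wrist');cv2.imwrite('pics/w4.png',cv2.resize(a,None,fx=1.55,fy=1.55,interpolation=cv2.INTER_CUBIC))
t=vision.read_camera('top');cv2.imwrite('pics/top3.png',t)
E
```

```text
time: 17.38
ee_pos: [632.2, -36.4, 42.7]
eef_rot: [[0.14, -0.002, 0.99], [-0.99, 0.0, 0.14], [-0.0, -1.0, -0.002]]
ft_force: [-2.6, -0.4, 0.9]
grip_width: 19.6
time: 17.88
ee_pos: [633.1, -36.4, 43.2]
eef_rot: [[0.14, 0.0, 0.99], [-0.99, 0.0, 0.14], [-0.0, -1.0, 0.0]]
ft_force: [-0.3, 0.2, 0.8]
grip_width: 47.2
time: 18.88
ee_pos: [593.7, -36.4, 156.0]
eef_rot: [[0.14, 0.001, 0.99], [-0.99, -0.0, 0.14], [0.0, -1.0, 0.001]]
ft_force: [-0.5, -0.1, -0.2]
grip_width: 47.0
```

View pics/w4.png

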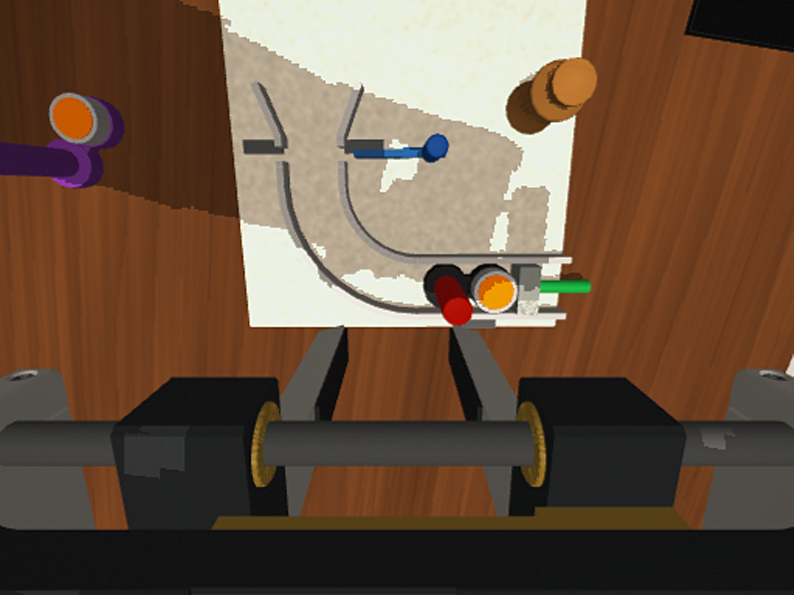

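The carrier stands against the grey stop (cup at 494,291; stop at 527,290) and the plunger tail sticks out at the back. The gate knob, at (436,147), is open. I'll do one quick numeric check of the pose before handing in.

```bash
python3 - <<'E'
from h import *
o=get_obs();C=cam('wrist',o);p=np.load('p2.npy')
g=lambda x,y:((x+.5)/1.55-.5,(y+.5)/1.55-.5)
for nm,u,z in [('handle top',(458,312),86),('cup',(495,291),34),('rear shoe top edge-centre',(445,285),20),('stop near edge top',(514,287),24),('knob',(437,146),80),('mill top',(574,82),91)]:
    q=back(C,g(*u),z);print(nm,q.round(1),toB(p,q).round(1))
print(job_done())
E
```

```text
handle top [631.4 -37.   86. ] [ 28.7 -84.7]
cup [666.2 -31.6  34. ] [ 63.9 -84.4]
rear shoe top edge-centre [630.3 -35.4  20. ] [ 27.8 -82.9]
stop near edge top [682.9 -28.6  24. ] [ 80.9 -83.7]
knob [602.7  59.5  80. ] [14.  14.8]
mill top [669.7 100.9  91. ] [86.2 46.3]
the job is handed in; nothing more can be done
None
```

I opened the gate to its stop, slid the red-handled carrier through the mouth and round the bend, and pushed it home against the grey stop. I then released it, moved clear and handed the job in at about 19 s of the 72 s; no verdict was given.

- **Gate:** the force rose sharply at the end stop, reaching about 33 N at the wrist. The knob measured 47 mm past its closed position, allowing for a rail shift estimated from the picture, and it was still there at the end. That is past the 42 mm needed and a little short of the full 52 mm.
- **Travel round the bend:** the force on the tool stayed under about 2.5 N. The peak was about 11 N along the lane and 10 N downward, at the plunger and stop. By my estimate the carrier's load stayed under about 20 N, against the 25 N limit.
- **Lift:** for a few steps before the gate the tool carried most of the carrier's weight, with the tool rising about 0.3 mm. I lowered it again at once.
- **Home position:** from the last picture the handle is at about (29, -84.5) mm on the board, upright to within the picture's accuracy. It moved 8 mm after touching the plunger and then stopped dead.
- **Plunger:** I judged it pressed from that travel and the force, not from seeing its tip.
- **Pepper mill:** its top measured up to about 5–8 mm from the earlier readings across the pictures. The arm never touched it, so I put this down to measuring error.
- **Not re-measured:** I did not check the ramekin or the other things on the counter at the end.

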